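# Slide the domino tin down the friction track and stop the timer

### The arm

A 6-joint arm with a two-finger parallel gripper is mounted at the origin on the work surface. World frame = base frame: x ahead of the robot, y to its left, z up, the work surface at z = 0. Lengths are in mm, angles in rad, forces in N, time in s.
With the tool pointing down it reaches from about 300 to 775 mm from the base axis. Payload 14.6 kg.
Tool frame: the origin (TCP) lies on the centre line of the jaws, within the pads' length; the fingertips stand 8 mm ahead of it and the grasp point (between the pads) lies 11 mm behind it; z points along the fingers, y is the direction in which the jaws open and shut (so a half turn about z gives the same grasp; the last joint's range is limited). The gripper opens to 94 mm and grips with 3 to 60 N. Pads are 16 mm wide; open, the fingers measure 119 mm over their backs; the gripper's body (75 mm by 177 mm) begins 78 mm behind the grasp point.
Start: joints at [1.185, 0.3, 1.521, -0, 1.321, -0.067], TCP at [172.382, 522.277, 213.446] pointing down, gripper open.
Joint ranges: [-3.03, 3.03], [-0.79, 2.21], [0.23, 2.52], [-1.04, 4.18], [0, 3.07], [-2.55, 2.55]. Speed limits (rad/s): [2.22, 2.22, 2.57, 3.14, 3.14, 3.14].

### API

Orientations are given as [roll, pitch, yaw] about the fixed x, y, z axes, in that order (R = Rz(yaw) Ry(pitch) Rx(roll)).
In Python, from cell import read_state, cams, manip gives the robot as it stands.
- The arm moves only by the shell command python3 -m handwheel 'ROWS' [OPENING] [FORCE]. ROWS is JSON, a list of rows, each a list of 4 numbers: the shift along the tool's x, y, z in m, then the turn about the tool's z in degrees. In form: [[dx, dy, dz, turn], ...]. A call has 1 to 5 rows; each row is the pose to reach, as a shift and turn from the pose measured when the call began, along the tool's axes at that moment; what a row does not reach only later rows make up. A row lasts 1/8 s, in which the tool goes at most 62.5 mm and 10.7 degrees, less where a joint would pass 70% of its speed; a pose out of reach is approached as far as the arm can. A call with a gripper value outside its range is refused whole. OPENING is the closure, from 0 (fully open) to 1 (shut), set as the call begins (- or left out, the last holds). The fingers move at their own pace and stop on an object; FORCE is the grip in N (left out, the last holds). Time passes only in rows, so rows that repeat a pose let the fingers close. It gives the time, the measured TCP pose, the force and the opening at its end, in the units of the state.
- read_state(): the state, without advancing time (a new reading comes with each control period).
- cams.camera(name): name is "scene" or "top"; returns the picture (420x560x3 uint8, red, green, blue); there is no depth.
- cams.get_calibration(name): a dict with "vertical_fov" (degrees; the focal length in pixels is half the picture's height over the tangent of half this angle, whatever the lens; pixels are square), "cx", "cy" (the principal point, pixels), "dist_coeffs" ([k1, k2, p1, p2, k3] as OpenCV has them; the pictures are not rectified), "R" (3x3) and "t" (3): a world point X has camera coordinates R X + t. Camera axes: x right, y down, z forward; pixel columns grow to the right and rows downward; lengths in mm; the calibration is good to about 2 mm. A picture is of the moment at which its call begins. get_calibration takes no time and is no camera call.
- manip.sign_off(): hands the job in, once; it reports no verdict.
The state is a dict: "clock": time; "joints": joint angles; "qd": joint speeds; "effort": joint torques, N m; "eef_pos": TCP position; "eef_rot": TCP orientation; "wrist_force": force on the tool from outside, world axes, zero at the start; "moment": the same for the moment, N m; "finger_gap": finger opening in mm.
Only numpy, scipy, OpenCV 4.12 (cv2) and the standard library are available. Lean on these libraries where they do the work, as an engineer would, in place of code of your own. Each camera call takes 0.05 s, during which the arm holds its last target. There are 200 camera calls.

### The job

Push the closed domino tin along the lane of the pine friction track until it rests wholly on the green finish patch, without the tin or the robot touching either guide rail; push it only, do not lift it. Then press the timer's red button all the way down and let it come back up. Leave the loose dominoes, the lid tray and the mug as they are.

Things in the scene. Friction and masses are not known exactly. Their poses are not given: they have to be found in the camera images.
- track: Fixed pine board, 190 x 440 x 18 mm thick, lying on the bench. Origin: centre of its underside, on the bench. Its y axis runs along the lane, x across it, z up. The lane is the strip 88 mm wide in the middle of its top (18 mm above the bench), between two straight guide rails.
- rail_near: Aluminium guide rail fixed on the track, 12 mm wide, 400 mm long, 14 mm high above the board (its top 32 mm above the bench). Origin: centre of its underside, at x = -50 mm on the track; its inner face is 44 mm from the lane's centre line.
- rail_far: The other guide rail, same size, at x = +50 mm on the track.
- start_patch: Flat grey sticker, 87 mm across the lane by 136 mm along it (y), at one end of the lane, 100 mm from the track's centre; no thickness to speak of. Origin: its centre, at the board's top. The tin starts on it. Start and finish ends change places from run to run.
- finish_patch: Flat green sticker of the same size at the other end of the lane, its centre 200 mm from that of the grey one. Origin: its centre, at the board's top; y along the lane, x across.
- tin: The closed tin: blue, with a lilac lid and a domino picture on top; 64 mm wide (x), 100 mm long (y), 40 mm high, 0.3 to 0.65 kg, sliding on the board with a friction coefficient of roughly 0.5 to 0.75 and stopping as soon as the push stops. Origin: centre of its underside. It starts in the lane, long side along it, up to 3 mm off centre and 0.07 rad askew, so some 12 mm is free on each side; symmetric under a half turn.
- timer: Fixed white bench timer, 75 x 85 x 36 mm high with a grey display and one red button, left or right of the track. Origin: centre of its underside.
- stop_button_top (a point): Centre of the top of the timer's red button, 32 mm across, 58 mm above the bench, standing 6 mm proud of a black collar 48 mm across; press straight down.
- stop_button (a joint): Travel of the red button in m: 0 up, 0.006 fully down; spring, 1.5 N to start it and about 5 N when fully down, it comes back up by itself.
- lid_tray: Loose open lilac tin lid, 85 x 120 x 18 mm, lying on the bench on the side of the track away from the timer; leave alone. Origin: centre of its underside.
- domino_a: Loose domino, 24 x 48 x 10 mm, lying flat on the track's board outside the far rail; leave alone. Origin: centre of its underside.
- domino_b: Loose domino of the same size lying on the bench beyond the track; leave alone.
- mug: Loose blue mug, 76 mm across and 85 mm high, handle at its +y, standing on the bench; leave alone. Origin: centre of its underside.
Things that resemble listed ones, but are neither listed nor needed, are in the scene too. Leave any orange look-alike of the timer alone.

How it is judged (in metres and radians):
On the way, in this order (a step that is already met when the one before it is completed fails the run):
1. the tin rests wholly on the green finish patch (y of tin in the frame of finish_patch between -0.02 and 0.02 m and x of tin in the frame of finish_patch between -0.014 and 0.014 m and linear speed of tin below 0.01 m/s), for 0.2 s.
2. the timer's red button is pressed down (value of joint stop_button above 0.0045 m), for 0.05 s.
At the end, for the whole second after the job is handed in: The tin rests flat on the board, its centre within 20 mm along the lane and 14 mm across it of the centre of the green patch; the button has been pressed at least 4.5 mm after that and is up again (all of step 1 and angle between tin's own z axis and vertical below 0.05 rad and z of tin in the frame of finish_patch below 0.004 m and value of joint stop_button below 0.0015 m); the robot touches nothing.
It fails at once if the tin touches a guide rail (contact force between tin and rail_near above 0.2 N or contact force between tin and rail_far above 0.2 N).
It fails at once if the robot touches a guide rail (contact force between any of the fingers, the arm and rail_near above 0.5 N or contact force between any of the fingers, the arm and rail_far above 0.5 N).
It fails at once if the tin is lifted (6 mm) or tipped (z of tin in the frame of finish_patch above 0.006 m or angle between tin's own z axis and vertical above 0.12 rad).
It fails at once if the button is pressed while the tin is not on the green patch (value of joint stop_button above 0.003 m and not (y of tin in the frame of finish_patch between -0.02 and 0.02 m and x of tin in the frame of finish_patch between -0.014 and 0.014 m)).
It fails at once if a domino, the lid tray or the mug is moved by more than 15 mm, or the mug tipped (distance of any of lid_tray, domino_a, domino_b, mug from where it was at the start of the episode above 0.015 m or angle between mug's own z axis and vertical above 0.3 rad).
It also fails if it takes over 64 s, if anything falls off the work surface, if the arm or the gripper's body presses on something with over 40 N, if the wrist force passes 120 N, or if a joint passes its speed limit or range.

## Working session

There is one attempt and no reset: what is moved stays moved. The work goes in short steps, Python scripts to look and compute and a shell command to move; the robot and the scene stay as the last step left them, time stands still between calls to the robot, and variables do not carry over. Pictures are saved under pics/ and viewed, about 8 in all and at most 12, crops included, and the job is handed in when it is done.

```bash
ls; mkdir -p pics; python3 - <<'E'
from cell import read_state,cams
import cv2
s=read_state();print({k:s[k] for k in('clock','eef_pos','eef_rot','finger_gap')})
for n in('scene','top'):
    cv2.imwrite(f'pics/{n}0.png',cams.camera(n)[:,:,::-1]); print(cams.get_calibration(n))
E
```

```text
pics
{'clock': 0.0, 'eef_pos': array([172.27999005, 522.04747166, 212.88625898]), 'eef_rot': array([-3.14043133e+00, -1.05140562e-04,  2.82280454e+00]), 'finger_gap': 94.18919190036715}
{'vertical_fov': 51.45551460841328, 'cx': 276.54203179313015, 'cy': 206.60173816896472, 'dist_coeffs': array([-0.12179144,  0.        ,  0.        ,  0.        ,  0.        ]), 'R': array([[-0.5387892 ,  0.84243859, -0.00184741],
       [ 0.60849121,  0.38764758, -0.69243613],
       [-0.58261878, -0.37420124, -0.72147681]]), 't': array([ 299.23748515, -254.1039245 , 1337.84729279])}
{'vertical_fov': 43.1105071367824, 'cx': 279.6409478757418, 'cy': 203.40104760638656, 'dist_coeffs': array([-0.15619909,  0.        ,  0.        ,  0.        ,  0.        ]), 'R': array([[ 0.00336874, -0.99998997, -0.00295298],
       [-0.98438707, -0.00279646, -0.1759951 ],
       [ 0.17598508,  0.00349976, -0.98438661]]), 't': array([  -6.72870635,  523.97063902, 1276.05395997])}
```

View pics/top0.png

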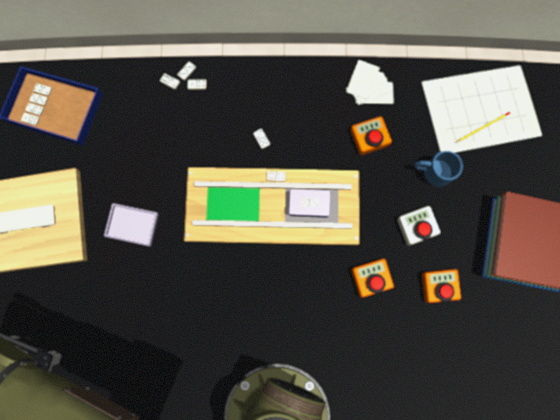

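View pics/scene0.png

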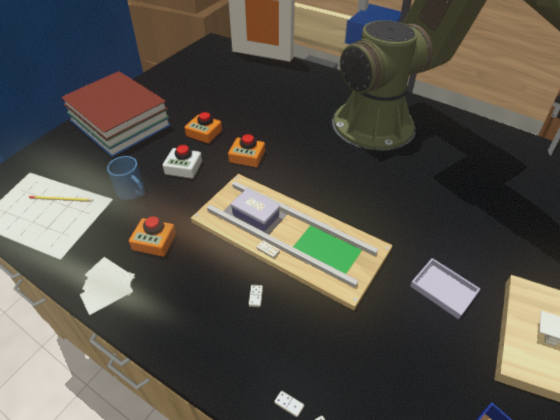

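The top view shows the tin at about (311,203) on the grey patch and the green patch at (233,204). The white timer's button is at (423,229). Possible mix-ups:
- Orange timers at (371,136), (374,278) and (442,287), while the white one at (420,226) is the one I want.
- Lilac lid tray at (132,225), against the tin at (311,203).

In the scene view the tin is at (256,207), the white timer at (183,161) and the green patch at (328,250).

```bash
cat > h.py <<'E'
import numpy as np,cv2
from cell import read_state,cams
def K(n):
    c=cams.get_calibration(n);f=210/np.tan(np.radians(c['vertical_fov'])/2)
    return c,np.array([[f,0,c['cx']],[0,f,c['cy']],[0,0,1]])
def cast(n,px,z):
    c,k=K(n);R=np.array(c['R']);t=np.array(c['t'])
    u=cv2.undistortPoints(np.float64(px).reshape(-1,1,2),k,c['dist_coeffs'])[:,0]
    d=np.c_[u,np.ones(len(u))]@R;o=-R.T@t
    return (o+d*((z-o[2])/d[:,2])[:,None])[:,:2]
def mask(im,lo,hi,box):
    h=cv2.cvtColor(im,cv2.COLOR_RGB2HSV);m=cv2.inRange(h,lo,hi)
    b=np.zeros_like(m);x0,y0,x1,y1=box;b[y0:y1,x0:x1]=255;m&=b
    cs,_=cv2.findContours(m,cv2.RETR_EXTERNAL,cv2.CHAIN_APPROX_NONE)
    return max(cs,key=cv2.contourArea)
def rect(n,c,z):
    (x,y),(w,h),a=cv2.minAreaRect(np.float32(cast(n,c[:,0],z)))
    if w>h:w,h,a=h,w,a+90
    a=(a+90)%180-90
    return np.round([x,y,w,h,a],1)   # a: deg of short side from world x
E
python3 - <<'E'
from h import *
B={'top':dict(g=(190,175,275,235),t=(280,180,345,225),b=(400,205,440,245)),'scene':dict(g=(280,215,370,280),t=(225,180,290,235),b=(165,140,202,170))}
for n in B:
    im=cv2.imread(f'pics/{n}0.png')[:,:,::-1].copy()
    print(n,'green',rect(n,mask(im,(45,100,60),(80,255,255),B[n]['g']),18))
    h=cv2.cvtColor(im,cv2.COLOR_RGB2HSV)
    p=(311,203) if n=='top' else (256,200)
    for dy in(-14,-8,0,8,14,17):print(p[1]+dy,h[p[1]+dy,p[0]],end=' ')
    try:print('\nlid',rect(n,mask(im,(110,15,100),(160,120,255),B[n]['t']),58))
    except Exception as e:print(e)
    c=mask(im,(0,170,120),(8,255,255),B[n]['b']);print('btn',cv2.minEnclosingCircle(c),rect(n,c,58), cv2.fitEllipse(c))
    try:print('btn top',cast(n,[cv2.fitEllipse(c)[0]],58))
    except Exception as e:print(e)
a=cv2.imread('pics/top0.png');s=cv2.imread('pics/scene0.png')
cv2.imwrite('pics/crop1.png',np.vstack([cv2.resize(a[155:255,180:445],None,fx=3,fy=3,interpolation=2),cv2.resize(s[135:235,150:415],None,fx=3,fy=3,interpolation=2)]))
E
```

```text
top green [528.6 114.4  84.5 134.6  -1.7]
189 [177  14 169] 195 [139  11 244] 203 [105   6 245] 211 [136  11 245] 217 [170   6 138] 220 [ 13  10 173] 
lid [523.5 -75.7  67.8  98.7  -1.7]
btn ((424.0, 228.63636779785156), 6.63646125793457) [ 459.9 -362.4   30.4   32.5   87.8] ((423.86444091796875, 228.67176818847656), (12.122509002685547, 12.427144050598145), 164.8052520751953)
btn top [[ 459.4620321  -361.97597824]]
scene green [519.9 112.4  76.8 135.4  -1. ]
186 [ 22  83 223] 192 [ 23  11 203] 200 [ 15   2 210] 208 [ 35   7 219] 214 [135  14 213] 217 [135  17 180] 
lid [530.8 -77.2  69.  101.5  -2.3]
btn ((182.0, 148.5), 5.590270042419434) [ 459.7 -363.3   27.1   36.1  -49. ] ((181.95626831054688, 148.8384552001953), (8.199668884277344, 10.97475814819336), 73.5213851928711)
btn top [[ 459.54382282 -363.54862534]]
```

View pics/crop1.png

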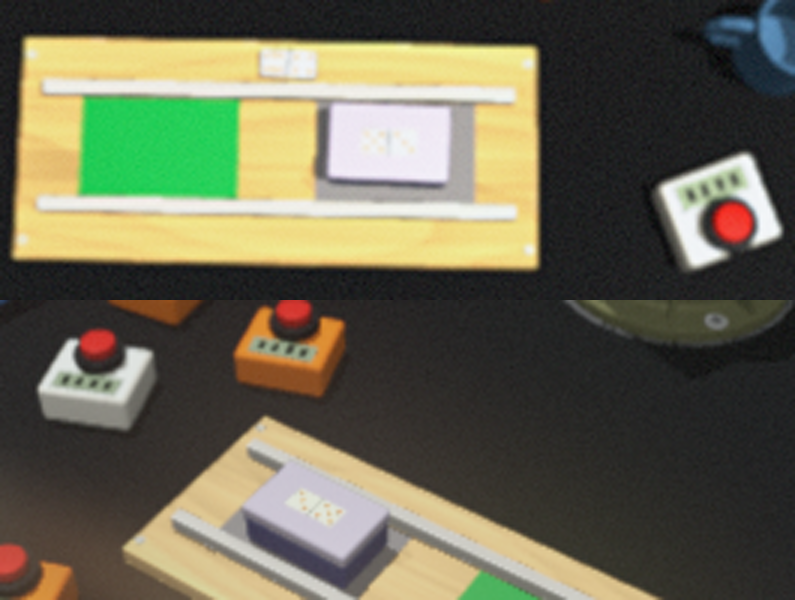

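The close crop confirms the choice: the tin with the domino picture is on the grey patch, and the only white timer is right of the track, with its button at crop (733,222). The tin sits slightly nearer the far rail. I'll refine the lane axis from the board and work out the first move.

```bash
cat >> h.py <<'E'
def delta(x,y,z,yawdeg):
    s=read_state();R,_=cv2.Rodrigues(np.zeros(3));r,p,w=s['eef_rot']
    from scipy.spatial.transform import Rotation as Ro
    M=Ro.from_euler('xyz',s['eef_rot']).as_matrix()
    d=M.T@(np.array([x,y,z])-s['eef_pos'])
    print('clock',s['clock'],'pos',s['eef_pos'].round(1),'yaw',np.degrees(w).round(2),'dtool mm',d.round(1),'turn',round(-((yawdeg-np.degrees(w)+180)%360-180),2))
E
python3 - <<'E'
from h import *
im=cv2.imread('pics/top0.png')[:,:,::-1].copy()
hsv=cv2.cvtColor(im,cv2.COLOR_RGB2HSV)
m=((hsv[...,2]>110)).astype(np.uint8)*255
b=np.zeros_like(m);b[160:250,178:368]=255;m&=b
cs,_=cv2.findContours(m,cv2.RETR_EXTERNAL,cv2.CHAIN_APPROX_NONE);c=max(cs,key=cv2.contourArea)
print('board',rect('top',c,18))
for v in(195,205,215):
    print('lid top',v,rect('top',mask(im,(0,0,v),(180,40,255),(283,191,340,222)),58))
# rails bright strips
for nm,box in(('far',(193,181,353,190)),('near',(193,218,353,230))):
    print(nm,rect('top',mask(im,(0,0,195),(180,35,255),box),32))
im=cv2.imread('pics/scene0.png')[:,:,::-1].copy()
for v in(175,190):print('lid scene',v,rect('scene',mask(im,(0,0,v),(180,60,255),(228,183,284,225)),58))
delta(519,-160,150,88.3)
E
```

```text
board [524.9  14.  194.1 443.6  -1. ]
lid top 195 [523.4 -79.   60.2  96.7  -0. ]
lid top 205 [523.4 -79.   60.2  96.7  -0. ]
lid top 215 [ 5.245e+02 -7.900e+01  5.770e+01  9.680e+01  1.000e-01]
far [574.9  13.5  11.1 398.9  -1. ]
near [475.   14.3  13.  396.5  -0.6]
lid scene 175 [521.3 -94.2  70.  149.1  -1.1]
lid scene 190 [520.7 -94.2  68.8 149.1  -1.1]
clock 0.1 pos [172.3 522.1 213. ] yaw 161.73 dtool mm [-543.  -539.    63.5] turn 73.43
```

```bash
python3 -m handwheel '[[-0.035,-0.035,0,8],[-0.075,-0.075,0,18],[-0.115,-0.115,0,28],[-0.155,-0.155,0,38],[-0.195,-0.195,0,47]]' 0.6 20; python3 -c "
from h import *
delta(522,-165,150,89.1)"
```

```text
clock: 0.72
eef_pos: [296.7, 274.1, 213.0]
eef_rot: [-3.141, 0.001, 1.997]
wrist_force: [1.1, 1.3, -1.2]
finger_gap: 47.6
clock 0.725 pos [296.7 274.1 213. ] yaw 114.44 dtool mm [-492.9   23.4   63.4] turn 25.34
```

```bash
python3 -m handwheel '[[-0.05,0,0,7],[-0.1,0.005,0,14],[-0.15,0.01,0,20],[-0.2,0.015,0,25.3],[-0.25,0.015,0,25.3]]'; python3 -c "
from h import *
delta(522,-165,150,89.1)"
```

```text
clock: 1.35
eef_pos: [414.3, 51.1, 213.2]
eef_rot: [-3.141, 0.001, 1.554]
wrist_force: [-0.5, 1.0, 0.4]
finger_gap: 37.6
clock 1.35 pos [414.3  51.1 213.2] yaw 89.06 dtool mm [-214.2  111.2   63.3] turn -0.04
```

```bash
python3 -m handwheel '[[-0.05,0.025,0,0],[-0.1,0.05,0,0],[-0.15,0.08,0.02,0],[-0.2,0.105,0.04,0],[-0.214,0.111,0.05,0]]'; python3 -m handwheel '[[0,0,0,0],[0,0,0,0]]'; python3 -c "
from h import *
delta(522,-165,46,89.1)"
```

```text
clock: 1.98
eef_pos: [521.8, -167.0, 161.4]
eef_rot: [-3.139, 0.0, 1.552]
wrist_force: [0.9, -0.3, -0.6]
finger_gap: 37.8
clock: 2.22
eef_pos: [521.6, -166.0, 161.9]
eef_rot: [-3.139, 0.0, 1.553]
wrist_force: [-0.0, -0.2, 0.3]
finger_gap: 37.3
clock 2.225 pos [ 521.6 -166.   161.9] yaw 88.96 dtool mm [  1.    0.6 115.9] turn -0.14
```

```bash
python3 -m handwheel '[[0,0,0.04,0],[0,0,0.08,0],[0,0,0.105,0],[0,0,0.115,0],[0,0,0.115,0]]'; python3 - <<'E'
from h import *
for n in('top','scene'):cv2.imwrite(f'pics/{n}1.png',cams.camera(n)[:,:,::-1])
a=cv2.imread('pics/top1.png');s=cv2.imread('pics/scene1.png')
cv2.imwrite('pics/crop2.png',np.vstack([cv2.resize(a[155:255,180:445],None,fx=3,fy=3,interpolation=2),cv2.resize(s[135:235,150:415],None,fx=3,fy=3,interpolation=2)]))
delta(522,-136,46,89.1)
E
```

```text
clock: 2.85
eef_pos: [521.6, -165.5, 47.6]
eef_rot: [-3.14, 0.0, 1.553]
wrist_force: [0.1, -0.1, 1.0]
finger_gap: 37.8
clock 2.95 pos [ 522.  -166.    48.3] yaw 88.99 dtool mm [30.  -0.5  2.3] turn -0.11
```

View pics/crop2.png

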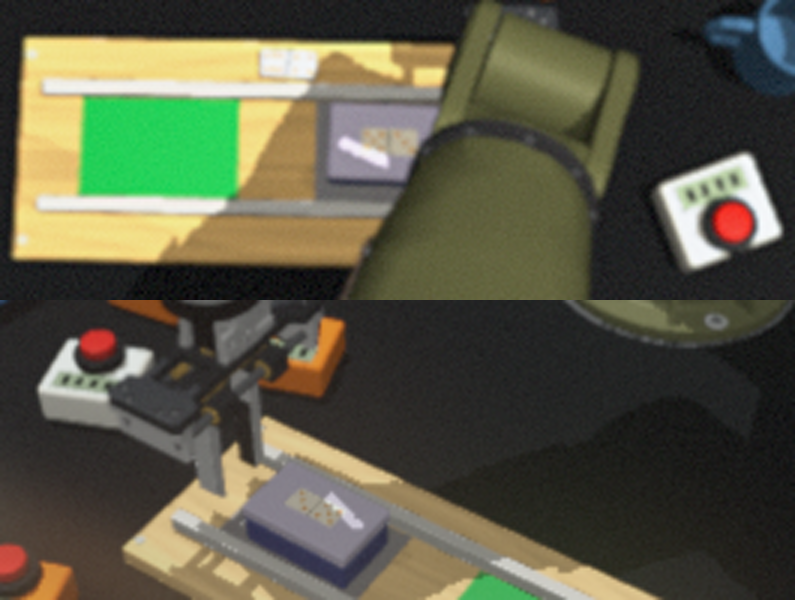

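The scene crop shows both fingers behind the tin's end at (215,490) and (250,450), clear above the rails, with the tin unmoved. Next I push gently and check.

```bash
python3 -m handwheel '[[0.010,0,0,0],[0.020,0,0,0],[0.030,0,0,0],[0.038,0,0,0],[0.046,0,0,0]]'; python3 -m handwheel '[[0.008,0,0,0],[0.016,0,0,0],[0.024,0,0,0],[0.032,0,0,0],[0.040,0,0,0]]'; python3 - <<'E'
from h import *
for n in('top','scene'):cv2.imwrite(f'pics/{n}2.png',cams.camera(n)[:,:,::-1])
a=cv2.imread('pics/top2.png');s=cv2.imread('pics/scene2.png')
cv2.imwrite('pics/crop3.png',np.vstack([cv2.resize(a[155:255,180:445],None,fx=3,fy=3,interpolation=2),cv2.resize(s[155:275,180:445],None,fx=3,fy=3,interpolation=2)[:300]]))
delta(525.7,56,47,89.1)
E
```

```text
clock: 3.58
eef_pos: [523.1, -119.8, 48.6]
eef_rot: [3.141, 0.002, 1.553]
wrist_force: [0.6, -6.1, 3.4]
finger_gap: 37.8
clock: 4.2
eef_pos: [523.9, -79.3, 48.6]
eef_rot: [3.141, 0.002, 1.553]
wrist_force: [0.2, -5.4, 2.8]
finger_gap: 37.7
clock 4.3 pos [523.7 -78.8  48.5] yaw 89.03 dtool mm [134.8  -0.3   1.3] turn -0.07
```

View pics/crop3.png

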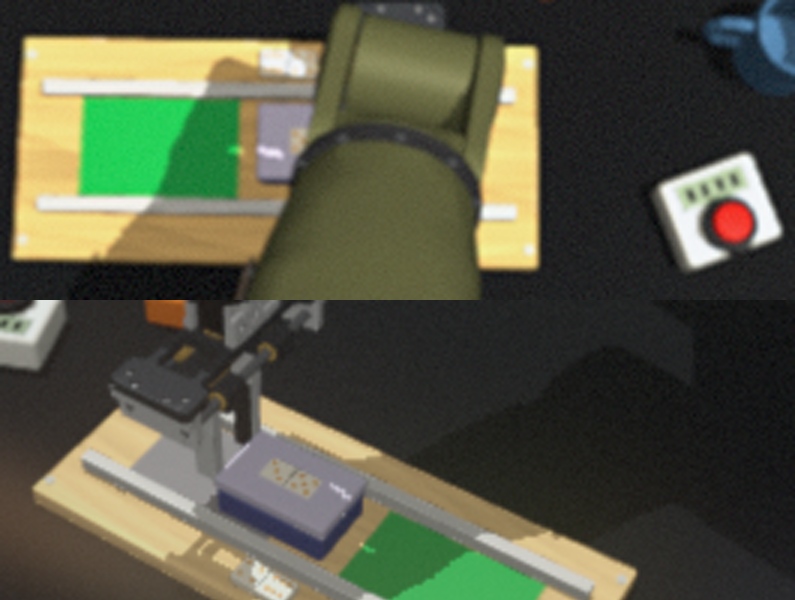

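The tin is square to the lane and moving, with its lid at about (290,480) in the scene crop and room on both sides. I keep pushing.

```bash
for i in 1 2 3; do python3 -m handwheel '[[0.008,0,0,0],[0.016,0,0,0],[0.024,0,0,0],[0.032,0,0,0],[0.040,0,0,0]]'; done; python3 - <<'E'
from h import *
for n in('top','scene'):cv2.imwrite(f'pics/{n}3.png',cams.camera(n)[:,:,::-1])
a=cv2.imread('pics/top3.png');s=cv2.imread('pics/scene3.png')
cv2.imwrite('pics/crop4.png',np.vstack([cv2.resize(a[155:255,180:445],None,fx=3,fy=3,interpolation=2),cv2.resize(s[195:295,180:445],None,fx=3,fy=3,interpolation=2)[:300]]))
delta(525.7,56,47,89.1)
E
```

```text
clock: 4.92
eef_pos: [524.4, -38.3, 48.4]
eef_rot: [3.142, 0.001, 1.554]
wrist_force: [0.5, -4.0, 2.3]
finger_gap: 37.7
clock: 5.55
eef_pos: [525.1, 2.2, 48.4]
eef_rot: [3.141, 0.001, 1.554]
wrist_force: [-0.2, -4.9, 3.4]
finger_gap: 37.4
clock: 6.18
eef_pos: [525.8, 42.7, 48.4]
eef_rot: [3.141, 0.001, 1.554]
wrist_force: [-0.3, -4.7, 3.3]
finger_gap: 37.6
clock 6.275 pos [525.6  43.3  48.3] yaw 89.06 dtool mm [12.7 -0.2  1.3] turn -0.04
```

View pics/crop4.png

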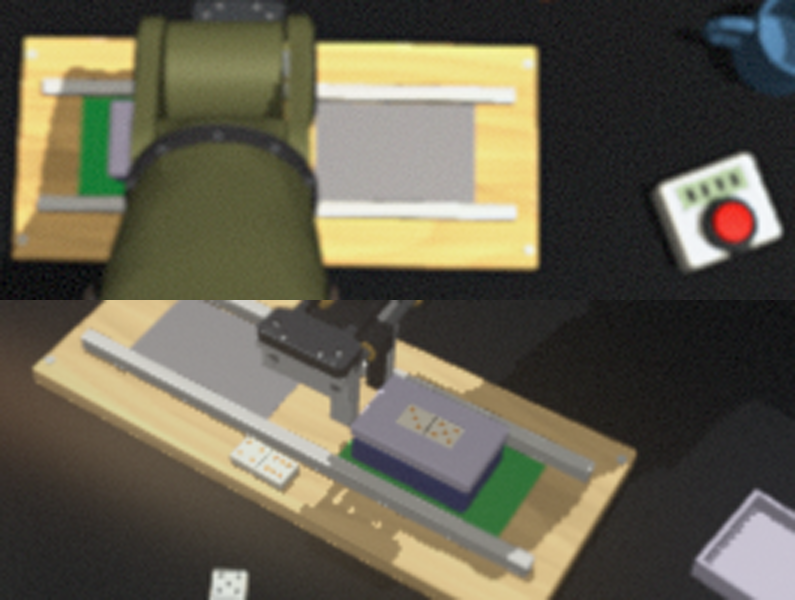

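The leading edge of the lid is at top crop x≈110 and the green's far edge is at 80, so about 12 mm remains. That agrees with the computed 12.7 mm.

```bash
python3 -m handwheel '[[0.005,0,0,0],[0.009,0,0,0],[0.012,0,0,0],[0.012,0,0,0]]'; python3 -m handwheel '[[-0.02,0,0,0],[-0.04,0,0,0],[-0.06,0,-0.02,0],[-0.09,0,-0.06,0],[-0.12,0,-0.10,0]]';python3 -m handwheel '[[-0.04,0,-0.02,0],[-0.08,0,-0.02,0],[-0.12,0,-0.02,0],[-0.16,0,-0.02,0],[-0.2,0,-0.02,0]]' 1 20
python3 - <<'E'
from h import *
for n in('top','scene'):cv2.imwrite(f'pics/{n}4.png',cams.camera(n)[:,:,::-1])
im=cv2.imread('pics/top4.png')[:,:,::-1].copy()
for v in(190,210):print('lid',rect('top',mask(im,(0,0,v),(180,40,255),(205,190,262,221)),58))
a=cv2.imread('pics/top4.png');s=cv2.imread('pics/scene4.png')
cv2.imwrite('pics/crop5.png',np.vstack([cv2.resize(a[155:255,180:445],None,fx=3,fy=3,interpolation=2),cv2.resize(s[195:295,180:445],None,fx=3,fy=3,interpolation=2)[:300]]))
delta(459.5,-362.7,120,89.1)
E
```

```text
clock: 6.78
eef_pos: [525.7, 55.6, 48.2]
eef_rot: [-3.141, 0.0, 1.555]
wrist_force: [-0.7, 1.2, -0.6]
finger_gap: 37.7
clock: 7.4
eef_pos: [523.5, -64.8, 149.1]
eef_rot: [-3.141, -0.001, 1.555]
wrist_force: [0.2, -0.5, 1.0]
finger_gap: 37.6
clock: 8.02
eef_pos: [520.3, -265.8, 168.8]
eef_rot: [-3.141, -0.001, 1.555]
wrist_force: [0.1, 0.5, -0.5]
finger_gap: 0.5
lid [5.264e+02 1.154e+02 5.790e+01 9.910e+01 1.000e-01]
lid [5.265e+02 1.161e+02 5.780e+01 9.670e+01 1.000e-01]
clock 8.125 pos [ 519.9 -267.5  168.4] yaw 88.92 dtool mm [-96.4 -58.5  48.4] turn -0.18
```

View pics/crop5.png

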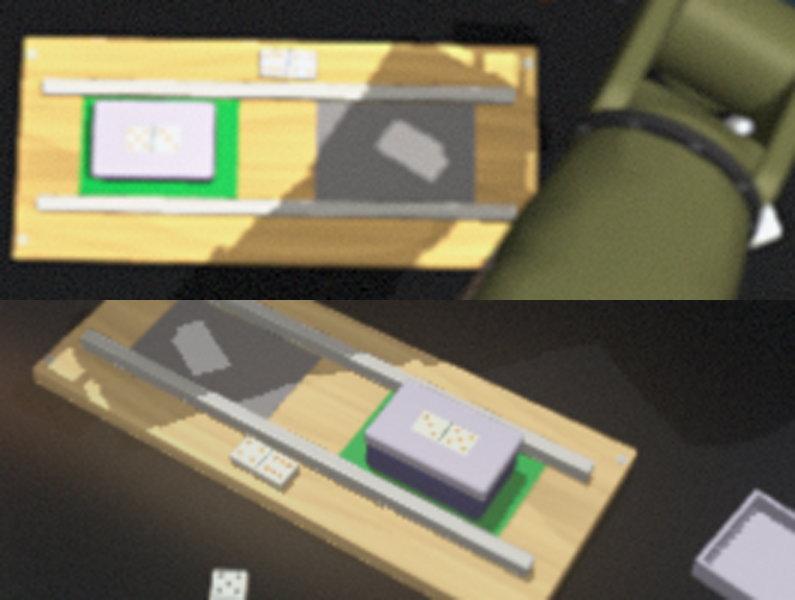

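The tin is at (526.4,115.5) against the green centre at about (526.6,114), square and clear of both rails. Next the button, with the fingers shut.

```bash
python3 -m handwheel '[[-0.03,-0.02,0,0],[-0.06,-0.04,0.02,0],[-0.09,-0.055,0.04,0],[-0.0964,-0.0585,0.048,0],[-0.0964,-0.0585,0.048,0]]'; python3 - <<'E'
from h import *
delta(459.5,-362.7,75,89.1)
cv2.imwrite('pics/crop6.png',cv2.resize(cams.camera('scene')[110:200,120:250,::-1],None,fx=5,fy=5,interpolation=2))
E
```

```text
clock: 8.75
eef_pos: [459.7, -361.9, 120.1]
eef_rot: [-3.14, -0.002, 1.552]
wrist_force: [0.3, -0.1, -0.2]
finger_gap: 0.3
clock 8.75 pos [ 459.7 -361.9  120.1] yaw 88.91 dtool mm [-0.9 -0.1 45.1] turn -0.19
```

View pics/crop6.png

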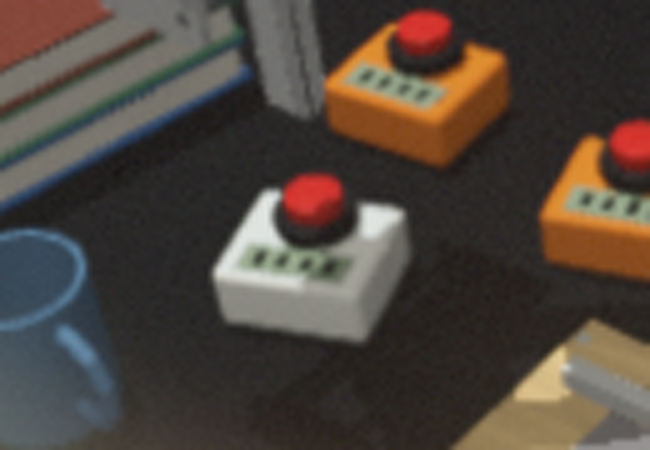

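The closed fingertips at (295,110) hang above the white timer's button at (315,200). Descend.

```bash
python3 -m handwheel '[[0,0,0.02,0],[0,0,0.04,0],[0,0,0.048,0],[0,0,0.048,0]]';  python3 -m handwheel '[[0,0,0.004,0],[0,0,0.007,0],[0,0,0.009,0],[0,0,0.009,0]]'; python3 -c "
from h import *
delta(459.5,-362.7,60,89.1)"
```

```text
clock: 9.3
eef_pos: [460.6, -361.2, 73.1]
eef_rot: [-3.141, -0.001, 1.553]
wrist_force: [0.4, -0.6, -0.9]
finger_gap: 0.8
clock: 9.8
eef_pos: [460.8, -361.2, 64.3]
eef_rot: [-3.141, -0.001, 1.553]
wrist_force: [1.6, 0.1, 3.2]
finger_gap: 0.3
clock 9.8 pos [ 460.8 -361.2   64.3] yaw 88.99 dtool mm [-1.5 -1.3  4.3] turn -0.11
```

```bash
python3 -m handwheel '[[0,0,0.002,0],[0,0,0.004,0],[0,0,0.0045,0],[0,0,0.0045,0]]';python3 -m handwheel '[[0,0,0.0005,0],[0,0,0.001,0],[0,0,0.001,0]]'
```

```text
clock: 10.3
eef_pos: [460.9, -361.3, 60.2]
eef_rot: [-3.141, -0.001, 1.553]
wrist_force: [-0.8, 1.7, 8.6]
finger_gap: 0.5
clock: 10.68
eef_pos: [460.9, -361.3, 60.1]
eef_rot: [3.142, -0.001, 1.553]
wrist_force: [-3.9, 5.4, 13.1]
finger_gap: 0.5
```

The force rose past 5 N to 13 N and the fingers stopped at z = 60.1, so the button has bottomed out. Now I lift off and check.

```bash
python3 -m handwheel '[[0,0,-0.01,0],[0,0,-0.03,0],[0,0,-0.07,0],[0,0,-0.12,0],[0,0,-0.15,0]]'; python3 -m handwheel '[[-0.04,0,0,0],[-0.08,0,0,0],[-0.12,0,0,0],[-0.12,0,0,0],[-0.12,0,0,0]]'; python3 - <<'E'
from h import *
a=cams.camera('top')[:,:,::-1];s=cams.camera('scene')[:,:,::-1]
im=a[:,:,::-1].copy();print('lid',rect('top',mask(im,(0,0,200),(180,40,255),(205,190,262,221)),58))
c=mask(s[:,:,::-1].copy(),(0,170,120),(8,255,255),(165,140,202,170));print('btn scene',cv2.fitEllipse(c)[0],'was (181.96,148.84)')
cv2.imwrite('pics/crop7.png',np.vstack([cv2.resize(a[130:260,100:480],None,fx=2,fy=2,interpolation=2),cv2.resize(s[135:295,100:480],None,fx=2,fy=2,interpolation=2)]))
print(read_state()['wrist_force'],read_state()['eef_pos'])
E
```

```text
clock: 11.3
eef_pos: [461.0, -361.7, 212.6]
eef_rot: [3.14, 0.001, 1.553]
wrist_force: [0.6, -0.5, -0.3]
finger_gap: 0.2
clock: 11.92
eef_pos: [458.8, -481.1, 212.4]
eef_rot: [3.14, 0.0, 1.553]
wrist_force: [0.2, -0.2, -0.2]
finger_gap: 1.0
lid [5.265e+02 1.162e+02 5.780e+01 9.680e+01 1.000e-01]
btn scene (181.81690979003906, 149.19192504882812) was (181.96,148.84)
[0.66584224 0.18932124 0.17563697] [ 459.17684116 -480.76635786  212.93437264]
```

View pics/crop7.png

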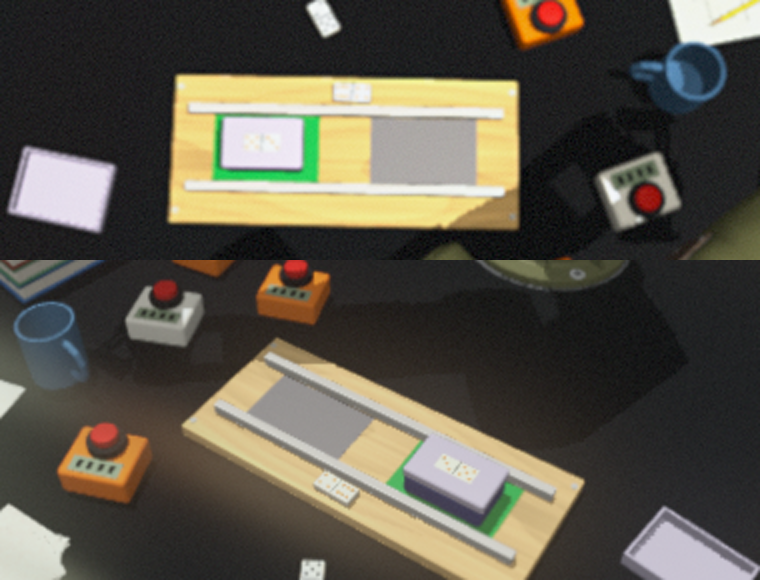

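The tin is on the green patch, the button at (165,293) is up again, and the dominoes, tray and mug have not moved. Handing in.

```bash
python3 -c "
from cell import manip
print(manip.sign_off())"
```

```text
the job is handed in; nothing more can be done
None
```

I pushed the tin along the lane onto the green patch, pressed the timer's red button to its stop, and handed the job in at about 12 s. The sign-off gives no verdict, so the result rests on my own checks.

- **Tin:** it measured about (526.5, 116) mm against the patch centre at about (526.6, 114) mm, so roughly 2 mm off along the lane. It was flat and clear of both rails. The fingers pushed with their tips about 8 mm above the rail tops. Push force was about 4–6 N, with no spike in the readings that would suggest a rail contact.
- **Button:** the fingers stopped after about 6 mm of travel, with the force rising from 3 to 13 N, so it bottomed out. In the last picture it is up again, within 0.4 px of where it started.
- **Everything else:** the dominoes, lid tray and mug look unmoved. The arm was clear of everything, and the force readings were near zero.
- **Disagreements:** my two cameras placed the lane about 2 mm apart across it, and a wider lid mask in the scene view failed (149 mm long). I used the top view for the positions. The lid's angle came out about 1° off the lane axis in the mask fit, which is within pixel error.

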